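# Switch a bench drive off and refit its access cover

### The job

Two toggle switches on the bench have been left on, one thrown each way: set both to their centre off position and let go of them before you move the cover. Then take the flat aluminium cover by its handle, tip it to slip one of its short edges under the steel lip of the grey drive housing, and lower it (do not let it drop) until it lies flat on the ledges inside the opening. Leave both switches off, let go of the cover, and do not disturb the other things on the bench.

Things in the scene. Friction and masses are not known exactly. Their poses are not given: they have to be found in the camera images.
- toggle_a (a joint): Angle (rad) of the steel toggle lever of switch pod a: 0 = upright = off, +0.5 = thrown fully to the pod's +x, -0.5 = thrown fully to its -x. It starts thrown over (positive) and is held there by a detent. Let go within about 0.15 of upright it springs to 0 and stays; let go farther out, it snaps back to the thrown end (about 5 N on the thick part moves it over).
- tip_a (a point): Point on the axis of toggle lever a, 60 mm from its pivot, in the middle of the thick part to hold: a round bar 18 mm across, from 42 to 81 mm from the pivot (below it 12 mm across). z axis: along the lever to its end.
- pivot_a (a point): Pivot of toggle a, on its fixed grey pod (foot 130 x 84 mm, pod 110 x 74 mm), 60 mm above the bench. The pod's top is 2 mm above the pivot; low rails beside the lever, at 22 to 29 mm to its +y and -y, rise 14 mm above the pivot. The lever swings along the pod's x axis (turning about +y); z is up. The two pods are alike and may stand in either place.
- toggle_b (a joint): Angle (rad) of the steel toggle lever of switch pod b: 0 = upright = off, +0.5 = thrown fully to the pod's +x, -0.5 = thrown fully to its -x. It starts thrown over (negative) and is held there by a detent. Let go within about 0.15 of upright it springs to 0 and stays; let go farther out, it snaps back to the thrown end (about 5 N on the thick part moves it over).
- tip_b (a point): Point on the axis of toggle lever b, 60 mm from its pivot, in the middle of the thick part to hold: a round bar 18 mm across, from 42 to 81 mm from the pivot (below it 12 mm across). z axis: along the lever to its end.
- pivot_b (a point): Pivot of toggle b, on its fixed grey pod (foot 130 x 84 mm, pod 110 x 74 mm), 60 mm above the bench. The pod's top is 2 mm above the pivot; low rails beside the lever, at 22 to 29 mm to its +y and -y, rise 14 mm above the pivot. The lever swings along the pod's x axis (turning about +y); z is up. The two pods are alike and may stand in either place.
- seat (a point): Centre of the opening of the fixed grey drive housing, level with the ledges, 55 mm above the bench. x: along the opening, y: across, z: up. Above the ledges is a recess 190 mm (x) by 130 mm (y) inside, its walls 15 mm thick and 20 mm high. Ledges 12 mm wide run all round. The housing is 220 x 160 mm outside, 75 mm high.
- lip (a point): Middle of the free edge, at the underside, of the 6 mm thick steel lip on the housing's -x end (the robot's side). It is at x = -65 mm, 20 mm above the ledges, and the lip covers the recess from there to its end wall at x = -95 mm: only 160 mm of the length is open, less than the cover's 178 mm. Axes as for the seat.
- cover_grip (a point): Middle of the cover's dark handle, over the cover's centre, 38 mm above its underside. The handle is a bar 16 mm thick (x), 70 mm long (y), from 26 to 50 mm above the underside, on two 12 mm square posts at y = -27 and 27 mm. Axes are the cover's: x along its length, z its upper side.
- end_near (a point): Middle of the cover's short edge at its -x end (towards the robot at the start), half-way through its thickness; 89 mm from the centre.
- end_far (a point): Middle of the cover's other short edge, at its +x end, half-way through its thickness; 89 mm from the centre. Either short edge may go under the lip.
- cover: The loose cover, an aluminium plate 178 mm (x) x 122 mm (y) x 6 mm, 0.3 to 0.55 kg, that starts flat on the bench, handle up. Origin at the centre of its underside, axes as for its handle.
- spraycan: A bystander, not to be disturbed: green spray can, 190 mm high, beyond the switches. Origin at its underside.
- mug: A bystander, not to be disturbed: white mug, 90 mm high, beyond the switches. Origin at its underside.
- wrench: A bystander, not to be disturbed: spanner, 200 mm long, lying near the robot. Origin at its underside.
- tape: A bystander, not to be disturbed: roll of tape, 100 mm across, beyond the cover. Origin at its underside.
- driver: A bystander, not to be disturbed: screwdriver, 200 mm long, lying near the robot. Origin at its underside.
- jar: A bystander, not to be disturbed: glass jar, 100 mm high, beyond the cover. Origin at its underside.
- block: A bystander, not to be disturbed: sanding block, 110 mm long, cork and wood, near the robot. Origin at its underside.
Not all that is in view belongs to the job. What is shaped like the part that bears toggle_a but purple or yellow is not meant.

How it is judged:
By the outcome, as a careful person would: the job done as asked, in the order asked, and still so for the second after the job is handed in, with the robot touching nothing.
It also fails if it takes over 54 s, if anything falls off the work surface, if the arm or the gripper's body presses on something with over 40 N, if the wrist force passes 120 N, or if a joint passes its speed limit or range.

### The arm

A 6-joint arm with a two-finger parallel gripper is mounted at the origin on the work surface. World frame = base frame: x ahead of the robot, y to its left, z up, the work surface at z = 0. Lengths are in m, angles in rad, forces in N, time in s.
With the tool pointing down it reaches from about 0.35 to 0.775 m from the base axis. Payload 5.5 kg.
Tool frame: the origin (TCP) lies between the finger pads; the fingertips stand 8 mm ahead of it and the grasp point (between the pads) lies 11 mm behind it; z points along the fingers, y is the line along which they close (so a half turn about z gives the same grasp; the last joint's range is limited). The gripper opens to 85 mm and grips with 20 to 120 N. Pads are 22 mm wide; open, the fingers measure 114 mm over their backs; the gripper's body (76 mm by 85 mm) begins 54 mm behind the grasp point. The pads swing forward as they close: fully open they stand 13 mm farther back than shut.
Start: joints at [-1.381, 0.313, 0.046, 1.304, 0, 1.431], TCP at [0.186, -0.544, 0.239] pointing down, gripper open.
Joint ranges: [-2.76, 2.76], [-0.86, 1.69], [-1.03, 1.26], [-2.2, 2.34], [-1.47, 1.5], [-3.14, 3.14]. Speed limits (rad/s): [2.57, 2.57, 3.14, 3.14, 3.14, 3.14].

### API

Orientations are given as a unit quaternion [w, x, y, z].
In Python, from workcell import status, vision, job gives the robot as it stands. The module is installed in compiled form; this text tells all that it offers.
- The arm moves only by the tool apply_moves, never from a script. Its argument "moves" is one flat list of numbers, 6 for each row, row after row: the shift along the world's x, y, z in units of 25 mm (1.0 is 25 mm), then the turn, a rotation vector about the world's x, y, z in rad. In form: [x, y, z, rx, ry, rz, x, y, z, rx, ry, rz, ...]. A call has 1 to 20 rows; each row is the pose to reach, as a shift and turn from the pose commanded when the call began; what a row does not reach only later rows make up. A row lasts 1/12 s, in which the tool goes at most 41.7 mm and 7.16 degrees, less where a joint would pass 70% of its speed; a pose out of reach is approached as far as the arm can. A call with a gripper value outside its range is refused whole. "claw" is the opening in per cent of the stroke, from 0 (shut) to 100 (fully open), set as the call begins (left out, the last holds). The fingers move at their own pace and stop on an object; "newtons" is the grip in N (left out, the last holds). Time passes only in rows, so rows that repeat a pose let the fingers close. It gives the time, the measured TCP pose, the force, the opening and the grip force at its end, in the units of the state.
- status.get_state(): the state, without advancing time (a new reading comes with each control period).
- vision.read_camera(name): name is "side" or "top"; returns a dict with "image" (400x640x3 uint8, blue, green, red), "camera_matrix" (3x3 intrinsics, pixels), "camera_from_world" (4x4, takes a point from world to camera coordinates). Camera axes: x right, y down, z forward; pixel columns grow to the right and rows downward; lengths in m; the calibration is good to about 2 mm. A picture is of the moment at which its call begins. There is no depth.
- job.hand_in(): hands the job in; it is judged then, once.
The state is a dict: "clock": time; "joint_pos": joint angles; "qvel": joint speeds; "tau": joint torques, N m; "tcp_pos": TCP position; "orientation": TCP orientation; "wrist_force": force on the tool from outside, world axes, zero at the start; "ft_torque": the same for the moment, N m; "finger_gap": finger opening in m; "grip_force": force on a finger pad.
Only numpy, scipy, OpenCV 4.12 (cv2) and the standard library are available. Lean on these libraries where they do the work, as an engineer would, in place of code of your own. Each camera call takes 0.05 s, during which the arm holds its last target. There are 200 camera calls.

## Working session

There is one attempt and no reset: what is moved stays moved. The work goes in short steps, Python scripts to look and compute and a tool call to move; the robot and the scene stay as the last step left them, time stands still between calls to the robot, and variables do not carry over. Pictures are saved under pics/ and viewed, at most 10 in all, crops included, and the job is handed in when it is done.

Besides the shell and the picture viewer there is one more tool, called after "Emit:" by a JSON object that holds its "fn" and its "kwargs", one argument or row to a line. apply_moves: Moves the arm, as the interface text tells. Its arguments: {"type":"object","properties":{"moves":{"type":"array","items":{"type":"number"}},"claw":{"type":"number"},"newtons":{"type":"number"}},"required":["moves"]}

```bash
mkdir -p pics
cat > h.py <<'E'
import numpy as np, cv2
from workcell import status, vision, job
def cam(n,save=None):
    d=vision.read_camera(n)
    if save: cv2.imwrite('pics/'+save,d['image'])
    return d
def ray(d,px):
    K=np.array(d['camera_matrix']);T=np.array(d['camera_from_world'])
    v=np.linalg.solve(K,[px[0],px[1],1.]);R=T[:3,:3]
    return -R.T@T[:3,3],R.T@v
def onz(d,px,z):
    c,v=ray(d,px);return c+v*(z-c[2])/v[2]
def proj(d,p):
    K=np.array(d['camera_matrix']);T=np.array(d['camera_from_world'])
    q=K@(T[:3,:3]@np.array(p)+T[:3,3]);return q[:2]/q[2]
def tri(d1,p1,d2,p2):
    c1,v1=ray(d1,p1);c2,v2=ray(d2,p2)
    s=np.linalg.lstsq(np.c_[v1,-v2],c2-c1,rcond=None)[0]
    a,b=c1+v1*s[0],c2+v2*s[1];return (a+b)/2,np.linalg.norm(a-b)
E
python3 - <<'E'
from h import *
for n in('top','side'):
    d=cam(n,n+'0.png');c,v=ray(d,(320,200));print(n,c.round(3),(v/np.linalg.norm(v)).round(3))
s=status.get_state();print(s['clock'],s['tcp_pos'],s['orientation'],s['wrist_force'])
E
```

```text
top [0.174 0.024 1.609] [ 0.211 -0.009 -0.977]
side [ 0.327 -1.185  1.136] [ 0.068  0.763 -0.643]
0.1 [ 0.18612103 -0.54356949  0.23848818] [-8.30165432e-04  9.86431644e-01  1.64170405e-01 -3.10314934e-05] [0.42704199 0.06983089 0.77504105]
```

View pics/top0.png

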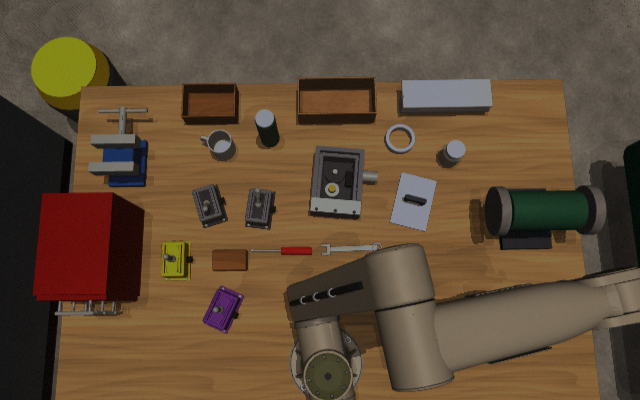

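View pics/side0.png

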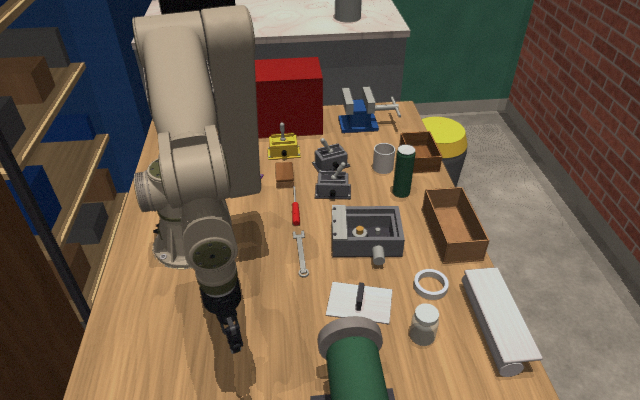

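The top view has two grey pods at about (209,205) and (260,208). The yellow (175,259) and purple (223,310) look-alikes are excluded by colour. The housing is at (338,183) with its pale lip at the lower, robot-side end, and the cover is at (413,202). I'll enlarge these to confirm.

Run:
```python
from h import *
t=cv2.imread('pics/top0.png');s=cv2.imread('pics/side0.png')
def crop(im,x0,y0,w,h,k):
    c=cv2.resize(im[y0:y0+h,x0:x0+w],None,fx=k,fy=k,interpolation=cv2.INTER_CUBIC)
    for x in range((x0+9)//10*10,x0+w,10):
        cv2.line(c,((x-x0)*k,0),((x-x0)*k,6),(0,255,255),1);cv2.putText(c,str(x),((x-x0)*k,16),0,.33,(0,255,255),1)
    for y in range((y0+9)//10*10,y0+h,10):
        cv2.line(c,(0,(y-y0)*k),(6,(y-y0)*k),(0,255,255),1);cv2.putText(c,str(y),(8,(y-y0)*k+4),0,.33,(0,255,255),1)
    return c
cv2.imwrite('pics/podA.png',np.vstack([crop(t,185,178,100,56,7)[:,:], crop(s,300,140,100,64,3).copy() if 0 else cv2.copyMakeBorder(crop(s,306,136,60,64,3),0,0,0,520,cv2.BORDER_CONSTANT)]) if 0 else np.hstack([crop(t,188,178,92,56,5),crop(s,306,136,56,56,5)]))
cv2.imwrite('pics/hc.png',np.vstack([crop(t,300,140,145,96,5)]))
```

```text
(no output)
```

View pics/podA.png

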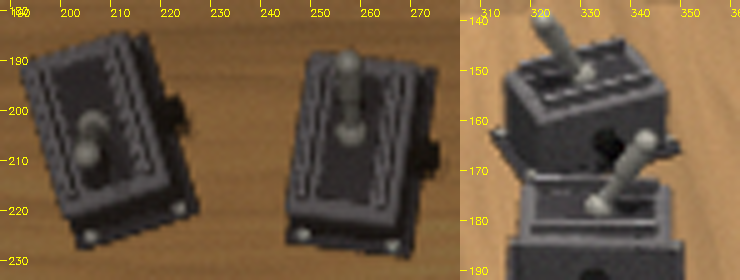

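View pics/hc.png

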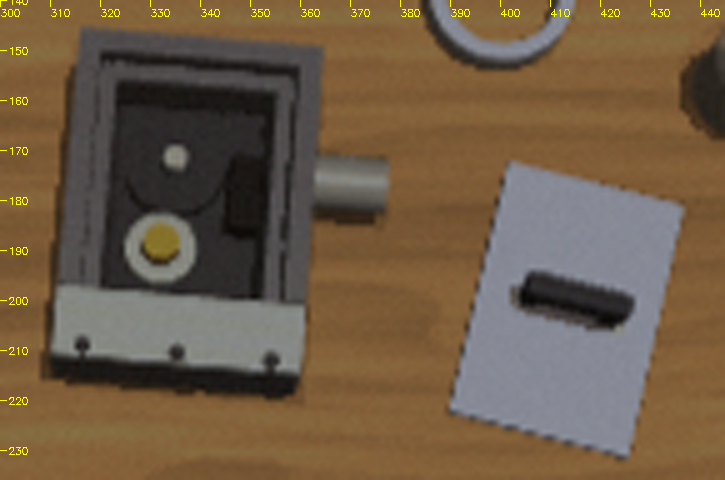

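The crops confirm both grey pods. The left one has its lever base at (207,202) and its tip thrown toward the robot at (205,209). The right one has its base at (258,204) and its tip thrown away at (258,190). The lip's free edge runs (311,197)–(361,201), and the cover's corners are clear at (402,172), (437,181), (425,232) and (390,222). Next I'll convert these to positions.

Run:
```python
from h import *
t=cam('top');s=cam('side');A=np.array
def yaw(a,b): v=b-a; return np.arctan2(v[1],v[0])
for n,bt,tt,bs,ts,rails in (('L',(207,202),(205.2,209.2),(330.6,150.4),(322.6,141),[((42,88),(72,198)),((110,55),(148,172))]),
  ('R',(257.8,204.4),(257.6,190.4),(333.6,177),(343.4,163.4),[((315,75),(300,198)),((392,90),(380,208))])):
    print(n,'base',tri(t,bt,s,bs),onz(t,bt,.066).round(3),'tip',tri(t,tt,s,ts))
    P=[[onz(t,A(p)/5+[188,178],.074) for p in r] for r in rails]
    print('  rails yaw',[round(yaw(r[1],r[0]),3) for r in P],'centre',np.mean(P,axis=(0,1)).round(4), 'len',[np.linalg.norm(r[0]-r[1]).round(3) for r in P],'sep',np.linalg.norm(np.mean(P[0],0)-np.mean(P[1],0)).round(3))
o=A([300,140])
rim=[onz(t,A(p)/5+o,.075) for p in((82,30),(322,47))]
lf=[onz(t,A(p)/5+o,.081) for p in((57,285),(305,303))]
ln=[onz(t,A(p)/5+o,.081) for p in((50,352),(300,374))]
for k,v in(('rim',rim),('lipfree',lf),('lipnear',ln)): print(k,np.round(v,4).tolist(),'len',np.linalg.norm(v[0]-v[1]).round(3),'yaw',round(yaw(v[1],v[0])-np.pi/2,3),'mid',np.mean(v,0).round(4))
print('len rim-lipnear',np.linalg.norm(np.mean(rim,0)-np.mean(ln,0)),yaw(np.mean(ln,0),np.mean(rim,0)))
m=cv2.inRange(t['image'],(110,100,100),(255,255,255))
m[:, :380]=0;m[:,450:]=0;m[:165]=0;m[240:]=0
cs=sorted(cv2.findContours(m,0,2)[0],key=cv2.contourArea)[-1]
print('rect',cv2.minAreaRect(cs))
C=[onz(t,A(p)/5+o,.006) for p in((510,162),(684,207),(627,458),(450,410))]
C2=[onz(t,p+.0,.006) for p in cv2.boxPoints(cv2.minAreaRect(cs))]
for C in(C,C2):
    print('cover',np.round(C,4).tolist(),np.mean(C,0).round(4),[np.linalg.norm(C[i]-C[i-1]).round(3) for i in range(4)],'yaw',yaw(C[2],C[1]),yaw(C[3],C[0]))
H=[onz(t,A(p)/5+o,.05) for p in((530,283),(628,306))]
print('handle',np.round(H,4).tolist(),np.mean(H,0),yaw(H[1],H[0])-np.pi/2)
from scipy.spatial.transform import Rotation as Ro
q=status.get_state()['orientation'];print(Ro.from_quat(A(q)[[1,2,3,0]]).as_matrix().round(3))
```

```text
L base (array([0.50771241, 0.37365187, 0.06733114]), np.float64(0.0018177072873928675)) [0.507 0.374 0.066] tip (array([0.47557137, 0.3677162 , 0.11581864]), np.float64(0.00403752594565916))
  rails yaw [np.float64(0.289), np.float64(0.329)] centre [0.5001 0.3732 0.074 ] len [np.float64(0.075), np.float64(0.082)] sep 0.049
R base (array([0.49902806, 0.21033813, 0.06372529]), np.float64(0.003746263912465491)) [0.497 0.21  0.066] tip (array([0.53147512, 0.20391379, 0.12525651]), np.float64(0.005270567416895146))
  rails yaw [np.float64(-0.108), np.float64(-0.095)] centre [0.4882 0.2104 0.074 ] len [np.float64(0.081), np.float64(0.077)] sep 0.051
rim [[0.687, 0.0185, 0.075], [0.6728, -0.138, 0.075]] len 0.157 yaw -0.09 mid [ 0.6799 -0.0598  0.075 ]
lipfree [[0.515, 0.037, 0.081], [0.5008, -0.1208, 0.081]] len 0.158 yaw -0.09 mid [ 0.5079 -0.0419  0.081 ]
lipnear [[0.4715, 0.0421, 0.081], [0.4549, -0.1162, 0.081]] len 0.159 yaw -0.105 mid [ 0.4632 -0.0371  0.081 ]
len rim-lipnear 0.21799918949856772 -0.10443011538504768
rect ((413.2617492675781, 201.24282836914062), (36.795135498046875, 51.380943298339844), 13.495734214782715)
cover [[0.6121, -0.2695, 0.006], [0.5789, -0.3849, 0.006], [0.409, -0.3367, 0.006], [0.4429, -0.2215, 0.006]] [ 0.5107 -0.3032  0.006 ] [np.float64(0.176), np.float64(0.12), np.float64(0.177), np.float64(0.12)] yaw -0.2759789131111371 -0.27605215642920317
cover [[0.4431, -0.2195, 0.006], [0.6136, -0.2674, 0.006], [0.5818, -0.3862, 0.006], [0.4126, -0.3361, 0.006]] [ 0.5128 -0.3023  0.006 ] [np.float64(0.121), np.float64(0.177), np.float64(0.123), np.float64(0.176)] yaw 1.309258222947724 1.315054452727177
handle [[0.5185, -0.2705, 0.05], [0.5022, -0.3332, 0.05]] [ 0.5103196  -0.30185515  0.05      ] -0.25370822145975414
[[ 0.946  0.324 -0.   ]
 [ 0.324 -0.946  0.001]
 [ 0.    -0.001 -1.   ]]
```

Emit:
{"fn": "apply_moves", "kwargs": {
  "moves": [1.4,1.1,0.1,0,0,0.1,2.9,2.2,0.2,0,0,0.2,4.3,3.3,0.3,0,0,0.3,5.7,4.3,0.4,0,0,0.4,7.2,5.4,0.5,0,0,0.5,8.6,6.5,0.5,0,0,0.6,9.2,8.0,0.5,0,0,0.7,9.8,9.5,0.5,0,0,0.8,10.4,11.0,0.5,0,0,0.9,11.0,12.5,0.5,0,0,1.0,11.5,14.1,0.5,0,0,1.1,12.0,15.7,0.5,0,0,1.141,12.5,17.3,0.5,0,0,1.141,12.6,18.9,0.5,0,0,1.141,12.7,20.5,0.5,0,0,1.141,12.8,22.1,0.5,0,0,1.141,12.9,23.7,0.5,0,0,1.141,13.0,25.3,0.5,0,0,1.141,13.0,26.9,0.5,0,0,1.141,13.1,28.5,0.5,0,0,1.141],
  "claw": 100,
  "newtons": 30
}}

```text
clock: 1.87
tcp_pos: [0.5129, 0.1687, 0.2518]
orientation: [0.0, 0.742, 0.671, -0.0]
wrist_force: [0.6, 0.6, 0.3]
finger_gap: 0.0856
grip_force: 0.0
```

Emit:
{"fn": "apply_moves", "kwargs": {
  "moves": [0,1.55,0,0,0,0,0,1.55,-1.4,0,0,0,0,1.55,-2.8,0,0,0,0,1.55,-4,0,0,0,0,1.55,-5,0,0,0,0,1.55,-5.6,0,0,0,-0.3,1.58,-5.6,0,0,0,-0.6,1.61,-5.6,0,0,0,-0.8,1.63,-5.6,0,0,0,-0.8,1.63,-5.6,0,0,0]
}}

```text
clock: 2.7
tcp_pos: [0.4939, 0.2076, 0.1136]
orientation: [0.001, 0.742, 0.671, 0.001]
wrist_force: [1.5, 0.3, -1.0]
finger_gap: 0.0855
grip_force: 0.9
```

Emit:
{"fn": "apply_moves", "kwargs": {
  "moves": [0,0,0,0,0,0,0,0,0,0,0,0,0,0,0,0,0,0,0,0,0,0,0,0,0,0,0,0,0,0,0,0,0,0,0,0,0,0,0,0,0,0,0,0,0,0,0,0,0,0,0,0,0,0,0,0,0,0,0,0],
  "claw": 0,
  "newtons": 30
}}

```text
clock: 3.53
tcp_pos: [0.4948, 0.2073, 0.1126]
orientation: [0.001, 0.742, 0.671, 0.001]
wrist_force: [4.5, -1.4, 6.0]
finger_gap: 0.017
grip_force: 29.4
```

Emit:
{"fn": "apply_moves", "kwargs": {
  "moves": [0,0,0,0,0,0,0,0,0,0,0,0,0,0,0,0,0,0,0,0,0,0,0,0,0,0,0,0,0,0,0,0,1.4,0,0,0,0,0,2.8,0,0,0,0,0,4.2,0,0,0,0,0,5.6,0,0,0,0,1.5,5.6,0,0,0.1,-0.2,3.0,5.6,0,0,0.2,-0.4,4.5,5.6,0,0,0.3,-0.4,5.8,5.6,0,0,0.41,-0.4,6.3,5.6,0,0,0.41,-0.4,6.3,5.6,0,0,0.41],
  "claw": 100
}}

```text
clock: 4.78
tcp_pos: [0.4828, 0.3675, 0.2509]
orientation: [-0.0, 0.588, 0.809, -0.0]
wrist_force: [0.2, -0.5, 0.8]
finger_gap: 0.0853
grip_force: 0.0
```

Run:
```python
from h import *
t=cam('top');s=cam('side')
k=5
a=cv2.resize(t['image'][170:240,185:285],None,fx=4,fy=4,interpolation=2);b=cv2.resize(s['image'][120:190,300:400],None,fx=4,fy=4,interpolation=2)
for h in(.0,.035,.07):
  for d,im,o in((t,a,(185,170)),(s,b,(300,120))):
    p=(proj(d,(.494,.210,.06+h))-o)*4; cv2.circle(im,tuple(int(x) for x in p),3,(0,0,255),1)
cv2.imwrite('pics/r1.png',np.hstack([a,b]))
```

```text
(no output)
```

View pics/r1.png

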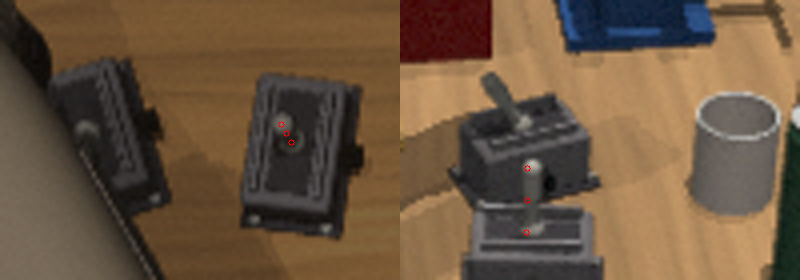

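The right lever now stands upright: in the side crop it is vertical at (533,165–235). Its pivot is about 4 mm further out than I estimated, so I'm shifting the left target by the same amount.

Emit:
{"fn": "apply_moves", "kwargs": {
  "moves": [0,0,-1.4,0,0,0,0,0,-2.8,0,0,0,0,0,-4,0,0,0,0,0,-5,0,0,0,0,0,-5.6,0,0,0,0.3,0.1,-5.6,0,0,0,0.6,0.2,-5.6,0,0,0,0.9,0.3,-5.6,0,0,0,0.9,0.3,-5.6,0,0,0]
}}

```text
clock: 5.63
tcp_pos: [0.509, 0.3727, 0.1137]
orientation: [0.001, 0.59, 0.807, 0.002]
wrist_force: [0.5, 0.2, 0.4]
finger_gap: 0.0853
grip_force: 0.0
```

Emit:
{"fn": "apply_moves", "kwargs": {
  "moves": [0,0,0,0,0,0,0,0,0,0,0,0,0,0,0,0,0,0,0,0,0,0,0,0,0,0,0,0,0,0,0,0,0,0,0,0,0,0,0,0,0,0,0,0,0,0,0,0,0,0,0,0,0,0,0,0,0,0,0,0],
  "claw": 0,
  "newtons": 30
}}

```text
clock: 6.47
tcp_pos: [0.508, 0.3731, 0.1131]
orientation: [0.001, 0.59, 0.808, 0.002]
wrist_force: [4.7, 1.0, 4.8]
finger_gap: 0.0172
grip_force: 30.3
```

Emit:
{"fn": "apply_moves", "kwargs": {
  "moves": [0,0,0,0,0,0,0,0,0,0,0,0,0,0,0,0,0,0,0,0,0,0,0,0,0,0,1.4,0,0,0,0,0,2.8,0,0,0,0,0,4.2,0,0,0,0,0,5.6,0,0,0,0,-1.5,5.6,0,0,-0.05,0,-3,5.6,0,0,-0.1,0,-4.6,5.6,0,0,-0.15,0,-6.2,5.6,0,0,-0.2,0,-7.8,5.6,0,0,-0.25,0,-9.4,5.6,0,0,-0.3,0,-11,5.6,0,0,-0.35,0,-12.6,5.6,0,0,-0.4,0,-14.2,5.6,0,0,-0.45,0,-15.8,5.6,0,0,-0.5,0,-17.4,5.6,0,0,-0.55,0,-19,5.6,0,0,-0.58],
  "claw": 100
}}

```text
clock: 8.13
tcp_pos: [0.5051, -0.1042, 0.2515]
orientation: [-0.001, 0.797, 0.605, -0.0]
wrist_force: [0.7, 0.3, -0.4]
finger_gap: 0.0853
grip_force: 0.0
```

Run:
```python
from h import *
t=cam('top');s=cam('side')
a=cv2.resize(t['image'][170:240,185:285],None,fx=4,fy=4,interpolation=2);b=cv2.resize(s['image'][120:190,300:400],None,fx=4,fy=4,interpolation=2)
for h in(.0,.035,.07):
  for d,im,o in((t,a,(185,170)),(s,b,(300,120))):
    p=(proj(d,(.507,.374,.06+h))-o)*4; cv2.circle(im,tuple(int(x) for x in p),3,(0,0,255),1)
cv2.imwrite('pics/r2.png',np.hstack([a,b]))
```

```text
(no output)
```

View pics/r2.png

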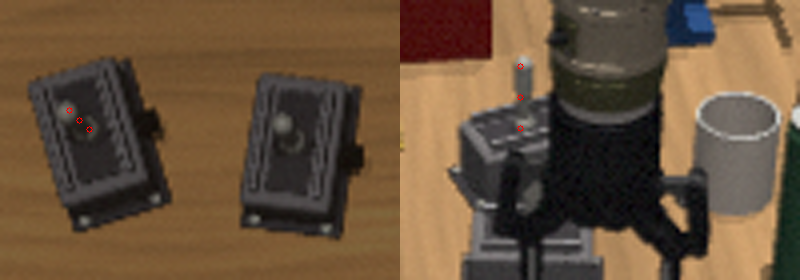

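Both levers are upright: the left in both views, the right in the top view (282,123) and in the previous side crop. Next I'll refine the housing and cover poses from sub-pixel edges.

```bash
cat >> h.py <<'E'
def edge(d,a,b,z,w=.012,im=None,n=25,trim=.12):
    """a,b world xy of predicted edge; returns refined (mean xy offset along left-normal, line slope) by profile gradient"""
    g=cv2.cvtColor(d['image'],6).astype(np.float32) if im is None else im
    a,b=np.array(a),np.array(b);u=(b-a)/np.linalg.norm(b-a);nn=np.array([-u[1],u[0]])
    S=np.linspace(trim,1-trim,n);D=np.arange(-w,w+1e-9,.0005);r=[]
    for s in S:
        P=a+(b-a)*s
        px=np.array([proj(d,(*(P+nn*t),z)) for t in D],np.float32)
        v=cv2.remap(g,px[None,:,0],px[None,:,1],1)[0]
        v=cv2.GaussianBlur(v[None],(0,0),3)[0] if v.ndim==1 else v
        gr=np.abs(np.gradient(v));k=gr.argmax();sl=slice(max(0,k-5),k+6)
        r.append((s*np.linalg.norm(b-a),(D[sl]*gr[sl]).sum()/gr[sl].sum()))
    r=np.array(r);m=np.median(r[:,1]);q=r[np.abs(r[:,1]-m)<.004]
    f=np.polyfit(q[:,0],q[:,1],1);L=np.linalg.norm(b-a)
    return np.polyval(f,L/2),np.arctan(f[0]),len(q),a+(b-a)*.5+nn*np.polyval(f,L/2)
def rect(d,c,yaw,L,W,zs,w=.012,im=None):
    """edges of rectangle; zs for +x,-x,+y,-y edges"""
    R=np.array([[np.cos(yaw),-np.sin(yaw)],[np.sin(yaw),np.cos(yaw)]]);c=np.array(c)
    P={'+x':((L/2,-W/2),(L/2,W/2)),'-x':((-L/2,-W/2),(-L/2,W/2)),'+y':((-L/2,W/2),(L/2,W/2)),'-y':((-L/2,-W/2),(L/2,-W/2))}
    o={}
    for (k,(a,b)),z in zip(P.items(),zs):
        e=edge(d,c+R@a,c+R@b,z,w,im);off=(e[3]-c)@R
        o[k]=(off*1000).round(1).tolist(),round(e[1],3),e[2]
    return o
E
python3 - <<'E'
from h import *
d=cam('top');d['image']=cv2.imread('pics/top0.png')
hsv=cv2.cvtColor(d['image'],cv2.COLOR_BGR2HSV);S=hsv[...,1].astype(np.float32)
print('cover',rect(d,(.5107,-.303),-.276,.178,.122,(.006,.003,.003,.006),im=S))
print('hous',rect(d,(.572,-.0485),-.10,.22,.16,(.075,.0,.075,.075),im=S))
print('lip',edge(d,np.array([.5085,-.042])+[.007,.07],np.array([.5085,-.042])-[.007,.07],.081))
E
```

```text
cover {'+x': ([91.1, 0.0], np.float64(-0.0), 25), '-x': ([-88.4, -0.0], np.float64(0.004), 25), '+y': ([0.0, 63.4], np.float64(0.006), 25), '-y': ([0.0, -59.2], np.float64(0.003), 25)}
hous {'+x': ([110.9, -0.0], np.float64(0.001), 25), '-x': ([-107.6, -0.0], np.float64(-0.007), 25), '+y': ([0.0, 81.5], np.float64(-0.001), 25), '-y': ([-0.0, -78.5], np.float64(0.001), 25)}
lip (np.float64(0.0001190730668492537), np.float64(0.004409814413848849), 23, array([ 0.50861848, -0.04201185]))
```

Emit:
{"fn": "apply_moves", "kwargs": {
  "moves": [0.05,-1.5,0,0,0,0,0.1,-3.1,-0.5,0,0,0,0.15,-4.7,-1.0,0,0,0,0.2,-6.2,-1.8,0,0,0,0.26,-7.4,-2.8,0,0,0,0.26,-8.04,-4.0,0,0,0,0.26,-8.04,-5.2,0,0,0,0.26,-8.04,-6.4,0,0,0,0.26,-8.04,-7.4,0,0,0,0.26,-8.04,-8.2,0,0,0,0.26,-8.04,-8.7,0,0,0,0.26,-8.04,-8.85,0,0,0,0.26,-8.04,-8.85,0,0,0,0.26,-8.04,-8.85,0,0,0]
}}

```text
clock: 9.45
tcp_pos: [0.5132, -0.3028, 0.0311]
orientation: [0.0, 0.795, 0.606, 0.0]
wrist_force: [1.6, -0.0, -0.4]
finger_gap: 0.0854
grip_force: 0.0
```

Emit:
{"fn": "apply_moves", "kwargs": {
  "moves": [0,0,0,0,0,0,0,0,0,0,0,0,0,0,0,0,0,0,0,0,0,0,0,0,0,0,0,0,0,0,0,0,0,0,0,0,0,0,0,0,0,0,0,0,0,0,0,0,0,0,0,0,0,0,0,0,0,0,0,0],
  "claw": 0,
  "newtons": 60
}}

```text
clock: 10.28
tcp_pos: [0.513, -0.304, 0.0312]
orientation: [0.001, 0.796, 0.605, 0.0]
wrist_force: [0.4, -0.4, 4.5]
finger_gap: 0.0153
grip_force: 60.0
```

```bash
cat >> h.py <<'E'
from scipy.spatial.transform import Rotation as Ro
SEAT=np.array([.573,-.047,.055]);YAW=-.10;H=.0312;DY=.0026
def tgt(xn,zn,th,dy=DY):
    x=xn+.089*np.cos(th)-H*np.sin(th);z=zn+.089*np.sin(th)+H*np.cos(th)
    c,s=np.cos(YAW),np.sin(YAW)
    p=SEAT+np.array([c*x+s*dy,s*x-c*dy,z])
    R=Ro.from_euler('z',YAW)*Ro.from_euler('y',-th)*Ro.from_euler('z',np.pi/2)*Ro.from_euler('x',np.pi)
    return p,R
def plan(xn,zn,th,dy=DY):
    s=status.get_state();q=s['orientation'];R0=Ro.from_quat(np.array(q)[[1,2,3,0]])
    p,R=tgt(xn,zn,th,dy);c=[(R*Ro.from_euler('z',k*np.pi)*R0.inv()).as_rotvec() for k in(0,1)]
    c=min(c,key=np.linalg.norm)
    print((xn,zn,th),'tcp',p.round(4),'shift',((p-s['tcp_pos'])/.025).round(2),'rot',c.round(3),'F',np.round(s['wrist_force'],1),'gap',s['finger_gap'])
E
python3 - <<'E'
from h import *
plan(-.055,.06,.2)
E
```

```text
(-0.055, 0.06, 0.2) tcp [ 0.5986 -0.0522  0.1633] shift [ 3.42 10.07  5.28] rot [-0.036 -0.196  0.17 ] F [ 0.4 -0.4  4.5] gap 0.015288543575596896
```

Emit:
{"fn": "apply_moves", "kwargs": {
  "moves": [0,0,0.2,0,0,0,0,0,0.6,0,0,0,0,0,1.2,0,0,0,0,0,2.2,0,0,0,0,0,3.2,0,0,0,0,0,4.4,0,0,0,0,0,5.4,0,0,0,0,0,5.6,0,0,0]
}}

```text
clock: 10.95
tcp_pos: [0.5141, -0.3048, 0.1754]
orientation: [0.003, 0.796, 0.606, 0.001]
wrist_force: [1.5, -0.9, -3.6]
finger_gap: 0.015
grip_force: 59.0
```

Emit:
{"fn": "apply_moves", "kwargs": {
  "moves": [0.3,0.8,0,-0.003,-0.02,0.017,0.6,1.7,0,-0.007,-0.04,0.034,1.0,2.7,0,-0.01,-0.06,0.05,1.4,3.8,0,-0.014,-0.08,0.07,1.8,5.0,0,-0.018,-0.1,0.085,2.2,6.2,0,-0.022,-0.12,0.1,2.6,7.4,0,-0.025,-0.14,0.12,3.0,8.5,0,-0.03,-0.16,0.14,3.3,9.4,0,-0.033,-0.18,0.155,3.4,10.0,0,-0.036,-0.196,0.17,3.4,10.0,0,-0.036,-0.196,0.17,3.4,10.0,0,-0.036,-0.196,0.17,3.4,10.0,0,-0.036,-0.196,0.17,3.4,10.0,0,-0.036,-0.196,0.17]
}}

```text
clock: 12.12
tcp_pos: [0.5972, -0.0546, 0.1699]
orientation: [0.073, 0.738, 0.667, 0.066]
wrist_force: [0.6, 0.1, -3.9]
finger_gap: 0.0149
grip_force: 58.9
```

Run:
```python
from h import *
plan(-.055,.06,.2)
s=cam('side');t=cam('top')
a=cv2.resize(t['image'][130:240,280:400],None,fx=3.3,fy=3.3,interpolation=2);b=cv2.resize(s['image'][150:270,300:430],None,fx=3,fy=3,interpolation=2)[:363]
cv2.imwrite('pics/h1.png',np.hstack([a[:360],b[:360]]))
```

```text
(-0.055, 0.06, 0.2) tcp [ 0.5986 -0.0522  0.1633] shift [ 0.06  0.09 -0.27] rot [-0.001 -0.002  0.001] F [ 0.6  0.1 -3.9] gap 0.014853915334264549
```

View pics/h1.png

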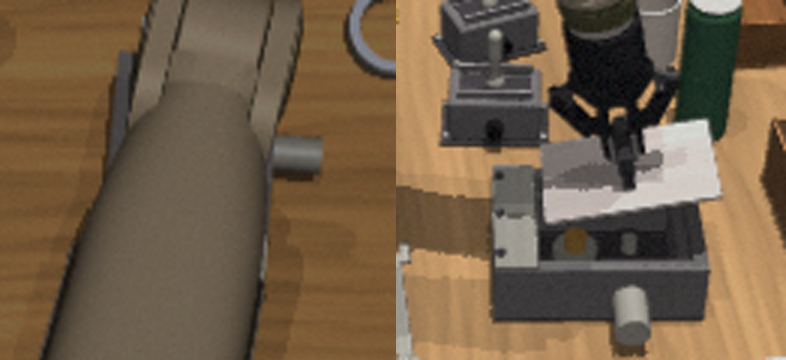

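The side crop shows the cover in the jaws with its robot-side end tipped down, hanging over the opening just past the lip. I'll check its sideways fit in this view against the housing rim.

```bash
cat >> h.py <<'E'
def edge3(d,A,B,n,w=.010,trim=.1,N=30,sat=False):
    g=cv2.cvtColor(d['image'],40 if sat else 6);g=(g[...,1] if sat else g).astype(np.float32)
    A,B,n=map(np.array,(A,B,n));D=np.arange(-w,w+1e-9,.0005);r=[]
    for s in np.linspace(trim,1-trim,N):
        px=np.array([proj(d,A+(B-A)*s+n*t) for t in D],np.float32)
        v=cv2.GaussianBlur(cv2.remap(g,px[None,:,0],px[None,:,1],1),(0,0),2)[0]
        gr=np.abs(np.gradient(v));k=gr.argmax();sl=slice(max(0,k-4),k+5);r.append((D[sl]*gr[sl]).sum()/gr[sl].sum())
    r=np.array(r)*1000;return np.median(r).round(1),np.percentile(r,[25,75]).round(1),np.polyfit(np.linspace(-1,1,N),r,1)[0].round(1)
def sidecheck(d,dy=DY,w=.010):
    s=status.get_state();q=s['orientation'];Rt=Ro.from_quat(np.array(q)[[1,2,3,0]])
    Rc=Rt*Ro.from_euler('x',np.pi)*Ro.from_euler('z',-np.pi/2)
    if Rc.as_matrix()[0,0]<0: Rc=Rc*Ro.from_euler('z',np.pi)
    P=lambda x,y,z: np.array(s['tcp_pos'])+Rc.apply([x,y+dy,z-H])
    ny=Rc.apply([0,1,0]);nx=Rc.apply([1,0,0]);
    print('cover -y low',edge3(d,P(-.089,-.061,0),P(.089,-.061,0),ny,w),'+x top',edge3(d,P(.089,-.061,.006),P(.089,.061,.006),nx,w))
    print('cover +y top far part',edge3(d,P(.04,.061,.006),P(.089,.061,.006),ny,w))
    print('ends z above ledge: near low',(P(-.089,0,0)[2]-.055).round(4),'far low',(P(.089,0,0)[2]-.055).round(4))
    Rs=Ro.from_euler('z',YAW);Q=lambda x,y,z: SEAT+Rs.apply([x,y,z])
    sy=Rs.apply([0,1,0]);sx=Rs.apply([1,0,0])
    print('hous -y inner',edge3(d,Q(-.06,-.065,.02),Q(.09,-.065,.02),sy,w),'-y outer',edge3(d,Q(-.11,-.08,.02),Q(.11,-.08,.02),sy,w),'+x outer',edge3(d,Q(.11,-.08,.02),Q(.11,.08,.02),sx,w),'lip free',edge3(d,Q(-.065,-.08,.026),Q(-.065,-.02,.026),sx,w))
E
python3 - <<'E'
from h import *
sidecheck(cam('side'))
E
```

```text
cover -y low (np.float64(3.5), array([2.4, 4.4]), np.float64(0.2)) +x top (np.float64(-0.3), array([-0.8,  0.1]), np.float64(0.1))
cover +y top far part (np.float64(-3.4), array([-4. , -2.9]), np.float64(0.2))
ends z above ledge: near low 0.0672 far low 0.1024
hous -y inner (np.float64(-2.5), array([-2.5, -2.1]), np.float64(-0.4)) -y outer (np.float64(-0.6), array([-1. , -0.5]), np.float64(-2.0)) +x outer (np.float64(1.6), array([1.2, 2.4]), np.float64(-2.9)) lip free (np.float64(2.2), array([2. , 2.6]), np.float64(0.7))
```

```bash
sed -i 's/\[.573,-.047,.055\]/[.5745,-.047,.055]/' h.py
python3 - <<'E'
from h import *
plan(-.057,.03,.2);plan(-.057,.005,.2);plan(-.09,.004,.2)
E
```

```text
(-0.057, 0.03, 0.2) tcp [ 0.5981 -0.052   0.1333] shift [ 0.02  0.11 -1.49] rot [-0.001 -0.001  0.001] F [ 0.3 -0.6 -3.3] gap 0.014676680865406428
(-0.057, 0.005, 0.2) tcp [ 0.5981 -0.052   0.1083] shift [ 0.02  0.11 -2.49] rot [-0.001 -0.001  0.001] F [ 0.3 -0.6 -3.3] gap 0.014676680865406428
(-0.09, 0.004, 0.2) tcp [ 0.5653 -0.0487  0.1073] shift [-1.29  0.24 -2.53] rot [-0.001 -0.001  0.001] F [ 0.3 -0.6 -3.3] gap 0.014676680865406428
```

Emit:
{"fn": "apply_moves", "kwargs": {
  "moves": [0.02,0.11,-0.4,0,0,0,0.02,0.11,-0.8,0,0,0,0.02,0.11,-1.2,0,0,0,0.02,0.11,-1.6,0,0,0,0.02,0.11,-1.9,0,0,0,0.02,0.11,-2.1,0,0,0,0.02,0.11,-2.2,0,0,0,0.02,0.11,-2.2,0,0,0,0.02,0.11,-2.2,0,0,0,0.02,0.11,-2.2,0,0,0]
}}

```text
clock: 13.1
tcp_pos: [0.5987, -0.051, 0.1162]
orientation: [0.074, 0.738, 0.668, 0.067]
wrist_force: [-1.2, 0.6, -3.2]
finger_gap: 0.0153
grip_force: 59.0
```

Run:
```python
from h import *
plan(-.057,.005,.2);plan(-.09,.004,.2)
s=cam('side');sidecheck(s)
b=cv2.resize(s['image'][175:275,310:420],None,fx=5,fy=5,interpolation=2)
cv2.imwrite('pics/h2.png',b)
```

```text
(-0.057, 0.005, 0.2) tcp [ 0.5981 -0.052   0.1083] shift [-0.02 -0.04 -0.32] rot [-0.     0.    -0.001] F [-1.2  0.6 -3.2] gap 0.01528275211464429
(-0.09, 0.004, 0.2) tcp [ 0.5653 -0.0487  0.1073] shift [-1.33  0.09 -0.36] rot [-0.     0.    -0.001] F [-1.2  0.6 -3.2] gap 0.01528275211464429
cover -y low (np.float64(3.0), array([2., 4.]), np.float64(0.0)) +x top (np.float64(-0.4), array([-1. ,  0.3]), np.float64(0.3))
cover +y top far part (np.float64(-2.8), array([-4., -2.]), np.float64(1.1))
ends z above ledge: near low 0.013 far low 0.0485
hous -y inner (np.float64(-2.5), array([-2.5,  6.1]), np.float64(-5.7)) -y outer (np.float64(-1.0), array([-1. , -0.6]), np.float64(-1.7)) +x outer (np.float64(0.1), array([-4.4,  1.3]), np.float64(-0.5)) lip free (np.float64(6.8), array([6.6, 7.3]), np.float64(2.9))
```

View pics/h2.png

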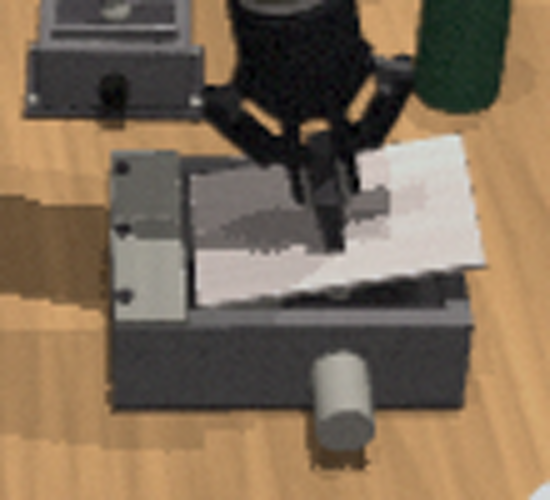

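The side crop shows the cover's lower end (200,305) inside the opening, a few mm beyond the lip's free edge (187,300) and inside both side walls. I'll lower it a little and slide it under the lip.

Emit:
{"fn": "apply_moves", "kwargs": {
  "moves": [-0.02,-0.04,-0.15,0,0,0,-0.02,-0.04,-0.3,0,0,0,-0.02,-0.04,-0.32,0,0,0,-0.02,-0.04,-0.32,0,0,0,-0.02,-0.04,-0.32,0,0,0]
}}

```text
clock: 13.57
tcp_pos: [0.5975, -0.0519, 0.1074]
orientation: [0.073, 0.738, 0.668, 0.067]
wrist_force: [-0.7, -1.0, -3.3]
finger_gap: 0.0146
grip_force: 58.9
```

Emit:
{"fn": "apply_moves", "kwargs": {
  "moves": [-0.2,0.02,0,0,0,0,-0.4,0.04,0,0,0,0,-0.6,0.06,0,0,0,0,-0.8,0.08,0,0,0,0,-0.8,0.08,0,0,0,0,-0.8,0.08,0,0,0,0]
}}

```text
clock: 14.07
tcp_pos: [0.5772, -0.0498, 0.1077]
orientation: [0.074, 0.738, 0.668, 0.067]
wrist_force: [-0.7, -0.1, -4.1]
finger_gap: 0.0149
grip_force: 58.9
```

Run:
```python
from h import *
plan(-.057,.005,.2);plan(-.09,.004,.2);plan(-.09,.002,.1);plan(-.09,.000,.0)
```

```text
(-0.057, 0.005, 0.2) tcp [ 0.5981 -0.052   0.1083] shift [ 0.84 -0.09  0.02] rot [-0.001 -0.001 -0.001] F [-0.7 -0.1 -4.1] gap 0.014891798990195397
(-0.09, 0.004, 0.2) tcp [ 0.5653 -0.0487  0.1073] shift [-0.48  0.05 -0.02] rot [-0.001 -0.001 -0.001] F [-0.7 -0.1 -4.1] gap 0.014891798990195397
(-0.09, 0.002, 0.1) tcp [ 0.5697 -0.0491  0.0969] shift [-0.3   0.03 -0.43] rot [ 0.009  0.099 -0.001] F [-0.7 -0.1 -4.1] gap 0.014891798990195397
(-0.09, 0.0, 0.0) tcp [ 0.5732 -0.0495  0.0862] shift [-0.16  0.01 -0.86] rot [ 0.019  0.198 -0.001] F [-0.7 -0.1 -4.1] gap 0.014891798990195397
```

Emit:
{"fn": "apply_moves", "kwargs": {
  "moves": [-0.16,0.02,0,0,0,0,-0.32,0.04,0,0,0,0,-0.48,0.05,0,0,0,0,-0.48,0.05,-0.02,0,0,0,-0.48,0.05,-0.02,0,0,0]
}}

```text
clock: 14.48
tcp_pos: [0.5652, -0.0486, 0.107]
orientation: [0.073, 0.738, 0.668, 0.067]
wrist_force: [-0.2, -0.2, -4.2]
finger_gap: 0.0147
grip_force: 59.0
```

Emit:
{"fn": "apply_moves", "kwargs": {
  "moves": [0.04,0,-0.1,0.002,0.025,0,0.08,-0.01,-0.2,0.005,0.05,0,0.13,-0.015,-0.3,0.007,0.075,0,0.18,-0.02,-0.41,0.009,0.099,0,0.18,-0.02,-0.41,0.009,0.099,0,0.18,-0.02,-0.41,0.009,0.099,0]
}}

```text
clock: 14.98
tcp_pos: [0.5706, -0.0492, 0.0966]
orientation: [0.037, 0.74, 0.67, 0.034]
wrist_force: [-0.8, 0.2, -2.6]
finger_gap: 0.0151
grip_force: 59.1
```

Run:
```python
from h import *
plan(-.09,.002,.1);plan(-.09,.001,.04);plan(-.09,.000,.0)
s=cam('side')
b=cv2.resize(s['image'][175:275,310:420],None,fx=5,fy=5,interpolation=2)
cv2.imwrite('pics/h3.png',b)
```

```text
(-0.09, 0.002, 0.1) tcp [ 0.5697 -0.0491  0.0969] shift [-0.04  0.    0.01] rot [ 0.     0.    -0.001] F [-0.8  0.2 -2.6] gap 0.015139143857170339
(-0.09, 0.001, 0.04) tcp [ 0.5719 -0.0494  0.0907] shift [ 0.05 -0.01 -0.23] rot [ 0.006  0.06  -0.001] F [-0.8  0.2 -2.6] gap 0.015139143857170339
(-0.09, 0.0, 0.0) tcp [ 0.5732 -0.0495  0.0862] shift [ 0.1  -0.01 -0.42] rot [ 0.01   0.1   -0.001] F [-0.8  0.2 -2.6] gap 0.015139143857170339
```

View pics/h3.png

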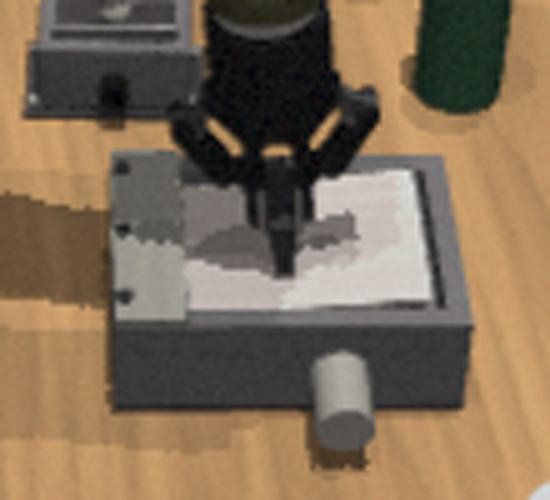

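The cover's end is under the lip, and its far edge (430,300) is clear of the end wall (440,300) with no contact force. I'll carry on lowering.

Emit:
{"fn": "apply_moves", "kwargs": {
  "moves": [0.01,0,-0.06,0.002,0.015,0,0.02,0,-0.12,0.003,0.03,0,0.04,-0.01,-0.18,0.005,0.045,0,0.05,-0.01,-0.23,0.006,0.06,0,0.05,-0.01,-0.23,0.006,0.06,0,0.05,-0.01,-0.23,0.006,0.06,0]
}}

```text
clock: 15.53
tcp_pos: [0.5717, -0.0494, 0.0908]
orientation: [0.015, 0.741, 0.671, 0.013]
wrist_force: [-0.0, 0.1, -3.4]
finger_gap: 0.015
grip_force: 59.1
```

Emit:
{"fn": "apply_moves", "kwargs": {
  "moves": [0.01,0,-0.05,0.001,0.01,0,0.02,0,-0.1,0.002,0.02,0,0.03,0,-0.14,0.003,0.03,0,0.04,0,-0.17,0.004,0.04,0,0.04,0,-0.17,0.004,0.04,0,0.04,0,-0.17,0.004,0.04,0]
}}

```text
clock: 16.03
tcp_pos: [0.5726, -0.0494, 0.0867]
orientation: [-0.0, 0.741, 0.671, -0.0]
wrist_force: [0.4, -0.6, -3.3]
finger_gap: 0.0154
grip_force: 59.1
```

Run:
```python
from h import *
plan(-.09,.000,.0);s=status.get_state();print(np.round(s['ft_torque'],2))
```

```text
(-0.09, 0.0, 0.0) tcp [ 0.5732 -0.0495  0.0862] shift [ 0.03 -0.   -0.02] rot [ 0.    -0.001 -0.001] F [ 0.4 -0.6 -3.3] gap 0.01537483906929961
[-0.    0.05  0.01]
```

Emit:
{"fn": "apply_moves", "kwargs": {
  "moves": [0,0,-0.02,0,0,0,0,0,-0.04,0,0,0,0,0,-0.06,0,0,0,0,0,-0.06,0,0,0]
}}

```text
clock: 16.37
tcp_pos: [0.5724, -0.0494, 0.0862]
orientation: [0.0, 0.741, 0.671, -0.0]
wrist_force: [-2.1, 0.1, 3.4]
finger_gap: 0.0147
grip_force: 60.1
```

Emit:
{"fn": "apply_moves", "kwargs": {
  "moves": [0,0,-0.02,0,0,0,0,0,-0.04,0,0,0,0,0,-0.06,0,0,0,0,0,-0.06,0,0,0]
}}

```text
clock: 16.7
tcp_pos: [0.5724, -0.0494, 0.0862]
orientation: [0.001, 0.741, 0.671, 0.0]
wrist_force: [-6.7, 1.5, 14.5]
finger_gap: 0.0149
grip_force: 61.7
```

Seated: TCP height is 0.0862 as predicted, and contact is felt. I'll relieve the press, open part-way and rise.

Emit:
{"fn": "apply_moves", "kwargs": {
  "moves": [0,0,0.06,0,0,0,0,0,0.06,0,0,0,0,0,0.06,0,0,0],
  "newtons": 20
}}

```text
clock: 16.95
tcp_pos: [0.5726, -0.0494, 0.0862]
orientation: [0.0, 0.741, 0.671, -0.0]
wrist_force: [-2.5, 0.4, 6.7]
finger_gap: 0.0148
grip_force: 60.7
```

Emit:
{"fn": "apply_moves", "kwargs": {
  "moves": [0,0,0,0,0,0,0,0,0,0,0,0,0,0,0,0,0,0,0,0,0,0,0,0,0,0,0,0,0,0,0,0,0,0,0,0,0,0,0.5,0,0,0,0,0,1.2,0,0,0,0,0,2.2,0,0,0,0,0,3.4,0,0,0,0,0,4.6,0,0,0,0,0,5.5,0,0,0],
  "claw": 60
}}

```text
clock: 17.95
tcp_pos: [0.5728, -0.0495, 0.2254]
orientation: [0.001, 0.741, 0.671, 0.0]
wrist_force: [0.1, 0.3, 0.4]
finger_gap: 0.0514
grip_force: 0.0
```

Emit:
{"fn": "apply_moves", "kwargs": {
  "moves": [-0.3,-1.5,0.5,0,0,0,-0.6,-3,1,0,0,0,-0.9,-4.5,1,0,0,0,-1.2,-6,1,0,0,0,-1.5,-7.5,1,0,0,0,-1.8,-9,1,0,0,0,-2.1,-10.5,1,0,0,0,-2.4,-12,1,0,0,0,-2.4,-12,1,0,0,0]
}}

```text
clock: 18.7
tcp_pos: [0.5107, -0.3561, 0.2469]
orientation: [0.001, 0.744, 0.669, -0.001]
wrist_force: [0.6, 1.1, 0.3]
finger_gap: 0.0513
grip_force: 0.0
```

Run:
```python
from h import *
t=cam('top');s=cam('side')
a=cv2.resize(t['image'][100:270,180:400],None,fx=3,fy=3,interpolation=2)[:, :]
b=cv2.resize(s['image'][125:275,290:420],None,fx=3,fy=3,interpolation=2)
a=cv2.resize(a,(450,348));b=cv2.resize(b,(302,348))
cv2.imwrite('pics/f.png',np.hstack([a,b]))
```

```text
(no output)
```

View pics/f.png

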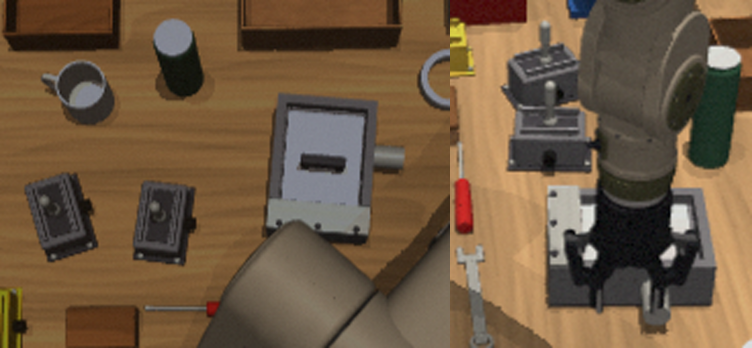

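The final picture shows the cover lying in the recess with its end under the lip (320,160). Both levers are upright at (545,35) and (550,95), the bystanders are in place, and the arm is clear.

```bash
python3 -c "
from workcell import job;print(job.hand_in())"
```

```text
the job is handed in; nothing more can be done
None
```

The job is handed in at about 19 s on the robot's clock: both switches are off and released, and the cover lies flat on the ledges with its robot-side end under the lip, let go, with the bystanders in view undisturbed.

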